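# Bolt down the sprung lid of a bench test enclosure

## Robot

A 7-joint arm with a two-finger parallel gripper is mounted at the origin on the work surface. World frame = base frame: x ahead of the robot, y to its left, z up, the work surface at z = 0. Lengths are in mm, angles in rad, forces in N, time in s.
With the tool pointing down it reaches from about 425 to 1025 mm from the base axis. Payload 9.4 kg.
Tool frame: the origin (TCP) lies at the very end of the fingers, on their centre line; the grasp point (between the pads) lies 19 mm behind it (grasp_offset is the z of the grasp point in the tool frame, in mm); z points along the fingers, x is the direction in which the jaws open and shut, and the axes are right-handed (so a half turn about z gives the same grasp; the last joint's range is limited). The gripper opens to 85 mm and grips with 20 to 120 N. Pads are 22 mm wide; open, the fingers measure 114 mm over their backs; the gripper's body (76 mm by 85 mm) begins 54 mm behind the grasp point. The pads swing forward as they close: fully open they stand 13 mm farther back than shut.
Start: joints at [1.193, 0.599, -0.003, 1.599, 0.002, 0.943, -0.08], TCP at [214.797, -692.45, 231.275] pointing down, gripper open.
Joint ranges: [-2.57, 2.57], [-0.35, 1.97], [-1.29, 1.29], [0.11, 2.56], [-1.05, 4.19], [0.11, 1.86], [-2.63, 2.63]. Speed limits (rad/s): [2.22, 2.22, 3.01, 3.01, 3.14, 3.14, 3.14].

## Interface

Orientations are given as a unit quaternion [w, x, y, z].
In Python, from station import * gives the robot as it stands. The module is installed in compiled form; this text tells all that it offers.
- The arm moves only by the tool jog_arm, never from a script. Its argument "series" is a list of rows, each an object with "translation": the shift along the tool's x, y, z in m, a list of three; "twist": the turn, a rotation vector about the tool's x, y, z in degrees, a list of three; "grip": the opening, from -1 (shut) to 1 (fully open). In form: [{"translation": [x, y, z], "twist": [rx, ry, rz], "grip": grip}, ...]. A call has exactly 8 rows; each row is the pose to reach, as a shift and turn from the pose commanded when the call began, along the tool's axes at that moment; what a row does not reach only later rows make up. A row lasts 1/10 s, in which the tool goes at most 50 mm and 8.59 degrees, less where a joint would pass 70% of its speed; a pose out of reach is approached as far as the arm can. A call with a gripper value outside its range is refused whole. The fingers move at their own pace and stop on an object; "force" is the grip in N (left out, the last holds). Time passes only in rows, so rows that repeat a pose let the fingers close, or fill a call up. It gives the time, the measured TCP pose, the force and the opening at its end, in the units of the state.
- sense(): the state, without advancing time (a new reading comes with each control period).
- snapshot(name): name is "side" or "top"; returns a dict with "img" (480x640x3 uint8, red, green, blue), "fx", "fy", "cx", "cy" (pixels), "R" (3x3) and "t" (3): a world point X has camera coordinates R X + t. Camera axes: x right, y down, z forward; pixel columns grow to the right and rows downward; lengths in mm; the calibration is good to about 2 mm. A picture is of the moment at which its call begins. There is no depth.
- close_job(): hands the job in, once; it reports no verdict.
Trained networks look in a picture, given as the dict that the camera call returned (one of the last four; its "shot" number tells which), for a name from the list of things; names that differ only in an ending like _2 or _b are one class to them, and where a whole thing is asked for, a point or a joint stands for the part that bears it (a point fixed in the world has none). Each returns a list of dicts, best first, with "score" (0 to 1); they miss things now and then, are a little off and sometimes report something else, mostly with a low value. They report only what shows in the picture. A call takes as long as a camera call.
- search_frame(label, picture): "centre" ([x, y, z] in mm, in world coordinates, good to about 4 mm: the middle of the surface that is visible of it).
- silhouettes(label, picture): "region" (480x640 bool, what is visible of it).
- pinpoint(label, picture): "centre" ([x, y, z] in mm, in world coordinates, good to about 4 mm: a listed point, or the origin of a listed thing).
The state is a dict: "t": time; "joint_positions": joint angles; "qd": joint speeds; "effort": joint torques, N m; "tool_pos": TCP position; "ee_rot": TCP orientation; "force": force on the tool from outside, world axes, zero at the start; "wrist_torque": the same for the moment, N m; "width": finger opening in mm.
Only numpy, scipy, OpenCV 4.12 (cv2) and the standard library are available. Lean on these libraries where they do the work, as an engineer would, in place of code of your own. Each camera call takes 0.05 s, during which the arm holds its last target.

## Task

The lid of the grey test enclosure stands ajar on its lift springs. Press the lid down against the springs and push its barrel bolt across, by the upright knob, until the bolt is fully home through the keeper, without ramming it against the keeper, then let go so that the bolt alone holds the lid down. Leave the tubs, carton and screwdriver where they are.

Things in the scene. Friction and masses are not known exactly. Their poses are not given: they have to be found in the camera images.
- lid (a joint): Hinge (rad) of the enclosure's aluminium lid (270 mm deep, clear window), along its edge far from the robot, parallel to the bolt and, when shut, 235 mm behind and 18 mm below its axis. 0 = pressed right down; 0.14 = ajar, where lift springs hold it against a stop and the bolt is 33 mm higher. Pressing at the knob takes about 4 N to start and 13 N to reach 0.
- bolt (a joint): Travel of the steel barrel bolt on the lid in m: 0 = fully drawn back, 0.045 = fully home (end stop). It starts drawn back between 0 and 0.012. Sliding friction 2 N; it stays where it is left.
- knob (a point): Grip point on the upright round steel knob (16 mm diameter) of the bolt, near the lid edge facing the robot: 14 mm below the knob's top, 32 mm above the bolt's axis. +y: the way the bolt is pushed home; +z up the knob (tilts with the lid); +x to the hinge. Guides over the bolt reach 9 mm above its axis; nothing else within 60 mm of the knob is higher.
- bolt_nose (a point): Nose end of the bolt, a 10 mm round steel rod, flat-ended, along the knob frame's y; 115 mm ahead of the knob's axis, on the rod's axis. Unless level with the opening, it stops against the keeper plate's near face at about 0.020 of bolt travel; the plate reaches 39 mm above the opening's centre and blocks it above and below. Over 40 N on the keeper is ramming.
- keeper: Top centre of a low block (44 x 34 x 10 mm) fixed beside the lid; axes as the enclosure's, y along the bolt's travel, z up. From it stands the keeper, an upright steel plate 30 mm wide, 14 mm thick along y, with an opening 12 mm high, 16 mm wide. Opening centre: 13 to 34 mm above this point (lid angle 0.013 to 0.102), set by hand, different each time, not given: see or feel it.
- tub_big: Bystander: lidded yellow tub, 90 mm diameter, 85 mm high; origin at the centre of its underside.
- tub_small: Bystander: lidded yellow tub, 72 mm diameter, 65 mm high; origin at the centre of its underside.
- carton: Bystander: white carton 100 x 140 x 50 mm; origin at the centre of its underside.
- screwdriver: Bystander: black-handled screwdriver, 200 mm long along its x, lying on the enclosure's fixed deck, 120 mm up; origin at mid length on its underside.

How it is judged:
By the outcome, as a careful person would: the job done as asked, in the order asked, and still so for the second after the job is handed in, with the robot touching nothing.
It also fails if it takes over 58 s, if anything falls off the work surface, if the arm or the gripper's body presses on something with over 40 N, if the wrist force passes 120 N, or if a joint passes its speed limit or range.

## Working session

There is one attempt and no reset: what is moved stays moved. The work goes in short steps, Python scripts to look and compute and a tool call to move; the robot and the scene stay as the last step left them, time stands still between calls to the robot, and variables do not carry over. Pictures are saved under pics/ and viewed, and the job is handed in when it is done.

Besides the shell and the picture viewer there is one more tool, called after ">>>" as name([rows], argument=value, ...), one row to a line, values as JSON. jog_arm: Moves the arm, as the interface text tells. Its arguments: {"type":"object","properties":{"series":{"type":"array"},"force":{"type":"number"}},"required":["series"]}

```bash
mkdir -p pics; python3 - <<'E'
from station import *
import cv2
s=sense(); print({k:(v if not hasattr(v,'tolist') else v.tolist()) for k,v in s.items()})
for n in("side","top"):
    p=snapshot(n); cv2.imwrite(f"pics/{n}1.png",p["img"][:,:,::-1])
    print(n,p["fx"],p["fy"],p["cx"],p["cy"],p["R"],p["t"])
    for l in("knob","bolt_nose","keeper"):
        print(l,[(r["score"],[round(float(c)) for c in r["centre"]]) for r in pinpoint(l,p)][:3])
E
```

```text
{'t': 0.0, 'joint_positions': [1.1933394331066614, 0.6001140269803851, -0.0025245945733071143, 1.6001094076588964, 0.0018264490576020617, 0.942914519514111, -0.07980006603985375], 'qd': [-0.0008206951584959277, 0.00024113947053815022, -0.00025987366832052, 0.0002498166952029183, 0.0017494571659277117, -0.0006313061028225742, -0.0005694453357713746], 'effort': [0.001595863614056725, -77.64666795730591, 1.5657483413815498, -25.801005363464355, 0.012469601060729474, 0.008841211383696645, 1.8633658669386932e-05], 'tool_pos': [214.60591229644788, -692.0244645624131, 230.43256667487353], 'ee_rot': [-0.00038513509238689283, 0.8050771312028465, -0.5931696358551003, -0.000669017700020395], 'force': [1.2492539364014925, 0.2003430975949102, 0.3180501648997924], 'wrist_torque': [-0.02519455373460881, 0.010327765020365665, -0.02366682497158289], 'width': 85.27751094074891}
side 504.69582469064244 504.69582469064244 320.81436773553696 236.4514703993343 [[-0.99856905 -0.05059438  0.01732243]
 [-0.04391552  0.59096341 -0.80550212]
 [ 0.03051696 -0.80511021 -0.59233965]] [ 609.00956871  100.96234969 1288.72759995]
knob [(0.89, [498, 101, 205])]
bolt_nose [(0.82, [531, 216, 176])]
keeper [(0.76, [526, 235, 132]), (0.2, [504, 103, 203])]
top 589.7244548458034 589.7244548458034 316.23730625229746 239.33997589967692 [[-0.00953751 -0.99995338  0.00151084]
 [-0.99385551  0.0093127  -0.11029275]
 [ 0.11027354 -0.00255347 -0.993898  ]] [  41.54085435  623.75619254 1450.46734046]
knob [(0.66, [501, 103, 206])]
bolt_nose [(0.79, [525, 213, 169])]
keeper [(0.51, [536, 233, 130])]
```

View pics/side1.png

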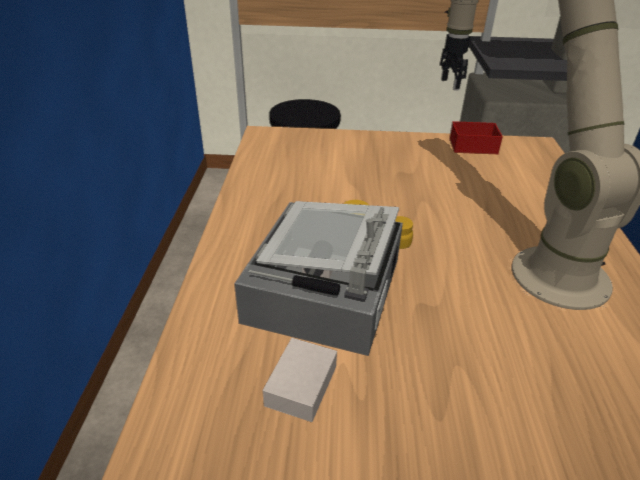

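View pics/top1.png

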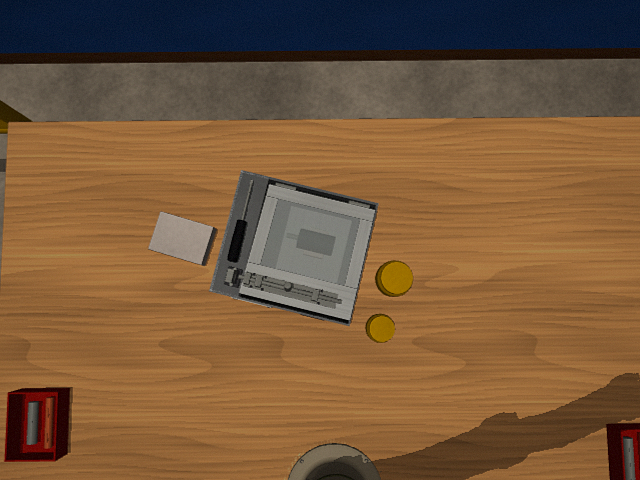

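```bash
python3 - <<'E'
import cv2
a=cv2.imread("pics/side1.png")
cv2.imwrite("pics/sidecrop1.png",cv2.resize(a[200:300,270:400],None,fx=6,fy=6,interpolation=cv2.INTER_CUBIC)[:600,:780])
E
```

```text
(no output)
```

View pics/sidecrop1.png

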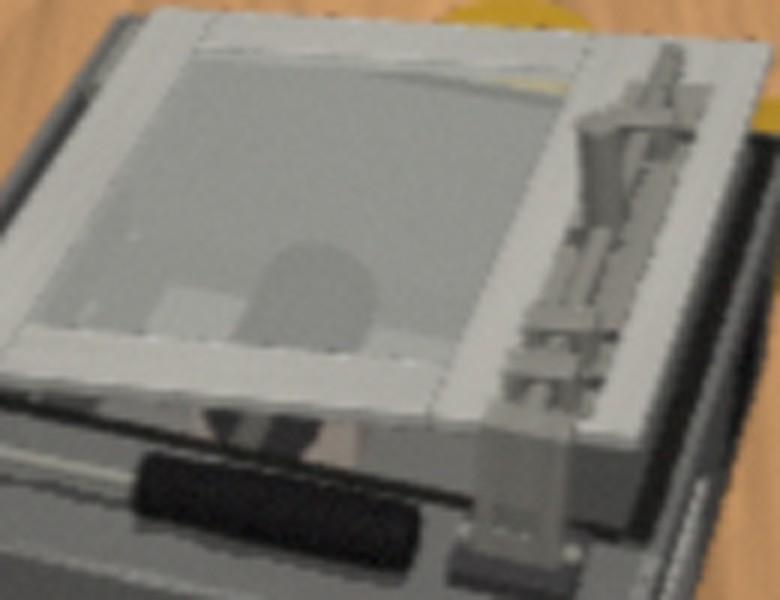

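```bash
python3 - <<'E'
import cv2
a=cv2.imread("pics/top1.png")
cv2.imwrite("pics/topcrop1.png",cv2.resize(a[160:330,200:390],None,fx=3.5,fy=3.5,interpolation=cv2.INTER_CUBIC))
E
```

```text
(no output)
```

View pics/topcrop1.png

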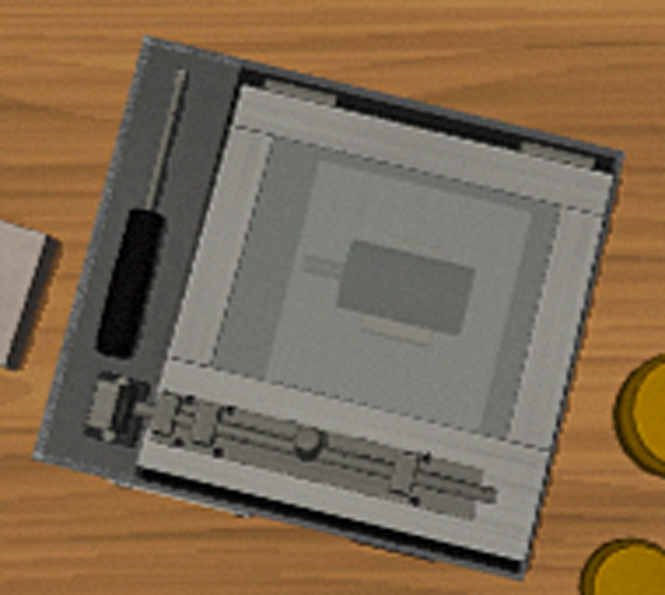

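```bash
cat > h.py <<'E'
import numpy as np
def proj(p,X):
    X=np.atleast_2d(X)@p["R"].T+p["t"]
    return np.c_[p["fx"]*X[:,0]/X[:,2]+p["cx"],p["fy"]*X[:,1]/X[:,2]+p["cy"]]
def backz(p,u,v,z):
    R,t=p["R"],p["t"]; d=R.T@np.array([(u-p["cx"])/p["fx"],(v-p["cy"])/p["fy"],1]); c=-R.T@t
    return c+d*(z-c[2])/d[2]
E
python3 - <<'E'
from station import *
from h import *
import cv2,pickle
P={}
for n in("side","top"):
    for k in range(2):
        p=snapshot(n)
        for l in("knob","bolt_nose","keeper"):
            print(n,l,[(r["score"],[round(float(c),1) for c in r["centre"]]) for r in pinpoint(l,p)][:1])
    P[n]=p
    I=np.mean([snapshot(n)["img"].astype(float) for _ in range(3)],0)
    p["avg"]=I
pickle.dump(P,open("P.pkl","wb"))
p=P["top"]
# corners of deck at top view (crop/3.5+offset), deck z~120
for u,v in((147,38),(35,460),(523,578),(622,153)):
    print(backz(p,200+u/3.5,160+v/3.5,120).round(1))
I=P["side"]["avg"][:,:,::-1]
c=I[255:305,330:385]
c=np.clip((c-c.min())/(c.max()-c.min())*255*1.2,0,255).astype(np.uint8)
cv2.imwrite("pics/keep1.png",cv2.resize(c,None,fx=11,fy=11,interpolation=cv2.INTER_CUBIC))
E
```

```text
side knob [(0.7, [499.5, 102.9, 204.8])]
side bolt_nose [(0.88, [528.7, 215.2, 176.7])]
side keeper [(0.86, [526.6, 235.2, 130.0])]
side knob [(0.56, [495.6, 105.2, 203.2])]
side bolt_nose [(0.53, [528.7, 215.6, 173.4])]
side keeper [(0.92, [526.7, 234.7, 125.4])]
top knob [(0.84, [502.8, 102.4, 207.4])]
top bolt_nose [(0.63, [527.6, 219.2, 170.7])]
top keeper [(0.85, [527.2, 232.6, 130.3])]
top knob [(0.87, [503.7, 103.3, 206.3])]
top bolt_nose [(0.6, [528.9, 215.5, 170.4])]
top keeper [(0.55, [529.8, 235.0, 130.2])]
[781.8 212.6 120. ]
[493.9 286.5 120. ]
[412.4 -39.7 120. ]
[ 698.9 -111.8  120. ]
```

View pics/keep1.png

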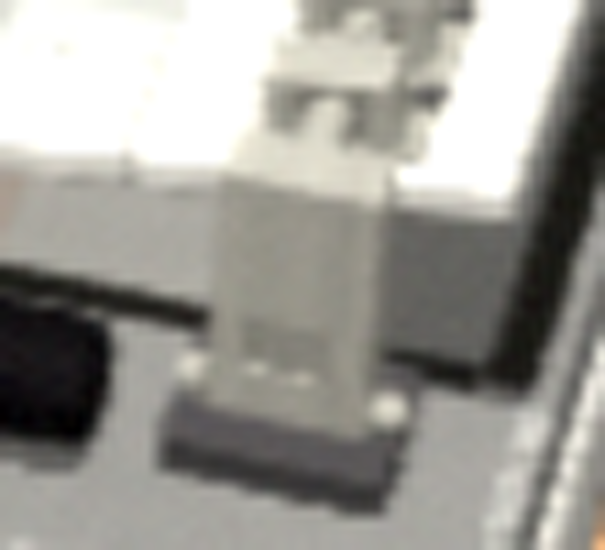

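```bash
python3 - <<'E'
from h import *
import pickle,cv2
P=pickle.load(open("P.pkl","rb")); p=P["side"]
yaw=-.248; X=np.array([np.cos(yaw),np.sin(yaw),0]);Y=np.array([-np.sin(yaw),np.cos(yaw),0]);Z=np.array([0,0,1.])
K=np.array([528,234.5,130.])
f=lambda x,y,z:((proj(p,K+x*X+y*Y+z*Z)[0]-[330,255])*11).round(0)
print("block top near corners",f(-22,17,0),f(22,17,0),"far",f(-22,-17,0),f(22,-17,0))
print("plate base front",f(-15,7,0),f(15,7,0))
for h in(13,16,19,22):
    print(h,"front top",f(-15,7,h+39),f(15,7,h+39),"back top",f(-15,-7,h+39),f(15,-7,h+39),"open top",f(-8,7,h+6),f(8,7,h+6),"open bot",f(-8,7,h-6),f(8,7,h-6))
E
```

```text
block top near corners [378. 477.] [147. 426.] far [419. 359.] [194. 310.]
plate base front [354. 434.] [197. 400.]
13 front top [373. 221.] [212. 187.] back top [391. 173.] [231. 140.] open top [324. 350.] [239. 331.] open bot [320. 398.] [236. 380.]
16 front top [374. 208.] [212. 174.] back top [392. 160.] [232. 127.] open top [325. 337.] [240. 319.] open bot [321. 386.] [237. 368.]
19 front top [375. 196.] [213. 162.] back top [393. 148.] [232. 115.] open top [326. 325.] [241. 307.] open bot [322. 374.] [238. 356.]
22 front top [376. 183.] [214. 149.] back top [394. 135.] [233. 102.] open top [327. 313.] [242. 295.] open bot [323. 362.] [238. 343.]
```

```bash
cat >> h.py <<'E'
import json,os
from scipy.spatial.transform import Rotation as Ro
yaw=-.248
EX=np.array([np.cos(yaw),np.sin(yaw),0]);EY=np.array([-np.sin(yaw),np.cos(yaw),0]);EZ=np.array([0,0,1.])
def load():
    d=json.load(open("cmd.json")); return np.array(d["p"]),Ro.from_quat(d["q"])
def save(p,R): json.dump({"p":list(map(float,p)),"q":list(map(float,R.as_quat()))},open("cmd.json","w"))
def Rt(th): # tool x=-EY, z=-knob z
    kz=np.sin(th)*EX+np.cos(th)*EZ; z=-kz; x=-EY
    return Ro.from_matrix(np.c_[x,np.cross(z,x),z])
def to(p,R):
    p0,R0=load(); return (R0.inv().apply(np.array(p)-p0)/1000).round(4),np.degrees((R0.inv()*R).as_rotvec()).round(2)
def did(tr,tw):
    p0,R0=load(); save(p0+R0.apply(np.array(tr)*1000),R0*Ro.from_rotvec(np.radians(tw)))
def st():
    from station import sense
    s=sense(); p0,R0=load(); q=s["ee_rot"]; R=Ro.from_quat([q[1],q[2],q[3],q[0]])
    print("t",round(s["t"],2),"p",np.round(s["tool_pos"],1),"dp",np.round(np.array(s["tool_pos"])-p0,1),"drot",np.degrees((R0.inv()*R).as_rotvec()).round(2),"F",np.round(s["force"],1),"Fenc",np.round([np.dot(s["force"],e) for e in(EX,EY,EZ)],1),"w",round(s["width"],1))
E
python3 - <<'E'
from h import *
import pickle
P=pickle.load(open("P.pkl","rb"))
print("knob top",backz(P["top"],288,284.9,218.2))
q=[-0.000385,.80508,-.59317,-.00067]
save([214.797,-692.45,231.275],Ro.from_quat([q[1],q[2],0,0]))
st()
print(to([470,-420,300],Rt(.0)))
E
```

```text
knob top [504.1290389   98.78421342 218.2       ]
t 1.5 p [ 214.8 -692.5  231.3] dp [-0. -0.  0.] drot [-0.  0. -0.] F [-0.1  0.  -0.4] Fenc [-0.1  0.  -0.4] w 85.5
(array([-0.1846, -0.3245, -0.0687]), array([-0.  , -0.  , 31.44]))
```

>>> jog_arm([
  {"translation": [-0.185,-0.3245,-0.069],"twist": [0,0,31.4],"grip": 1},
  {"translation": [-0.185,-0.3245,-0.069],"twist": [0,0,31.4],"grip": 1},
  {"translation": [-0.185,-0.3245,-0.069],"twist": [0,0,31.4],"grip": 1},
  {"translation": [-0.185,-0.3245,-0.069],"twist": [0,0,31.4],"grip": 1},
  {"translation": [-0.185,-0.3245,-0.069],"twist": [0,0,31.4],"grip": 1},
  {"translation": [-0.185,-0.3245,-0.069],"twist": [0,0,31.4],"grip": 1},
  {"translation": [-0.185,-0.3245,-0.069],"twist": [0,0,31.4],"grip": 1},
  {"translation": [-0.185,-0.3245,-0.069],"twist": [0,0,31.4],"grip": 1},
])

```text
t: 2.3
tool_pos: [473.3, -415.9, 301.1]
ee_rot: [0.001, -0.616, 0.788, -0.0]
force: [0.8, 0.5, -0.4]
width: 85.7
```

```bash
python3 - <<'E'
from h import *
did([-0.185,-0.3245,-0.069],[0,0,31.4])
st()
print(to([600,-80,300],Rt(.0)))
E
```

```text
t 2.3 p [ 473.3 -415.9  301.1] dp [3.3 3.7 0.8] drot [ 0.09 -0.06 -0.24] F [ 0.8  0.5 -0.4] Fenc [ 0.7  0.7 -0.4] w 85.7
(array([-3.611e-01, -4.300e-02,  3.000e-04]), array([-0.  , -0.  ,  0.04]))
```

>>> jog_arm([
  {"translation": [-0.361,-0.043,0],"twist": [0,0,0],"grip": 1},
  {"translation": [-0.361,-0.043,0],"twist": [0,0,0],"grip": 1},
  {"translation": [-0.361,-0.043,0],"twist": [0,0,0],"grip": 1},
  {"translation": [-0.361,-0.043,0],"twist": [0,0,0],"grip": 1},
  {"translation": [-0.361,-0.043,0],"twist": [0,0,0],"grip": 1},
  {"translation": [-0.361,-0.043,0],"twist": [0,0,0],"grip": 1},
  {"translation": [-0.361,-0.043,0],"twist": [0,0,0],"grip": 1},
  {"translation": [-0.361,-0.043,0],"twist": [0,0,0],"grip": 1},
])

```text
t: 3.1
tool_pos: [601.7, -73.3, 300.2]
ee_rot: [0.001, -0.617, 0.787, 0.001]
force: [-0.5, 0.6, -0.5]
width: 85.3
```

```bash
python3 - <<'E'
from h import *
did([-0.361,-0.043,0],[0,0,0])
st()
th=.14; kz=np.sin(th)*EX+np.cos(th)*EZ
G=np.array([502,102,204.3]); print(to(G-19*kz+80*kz,Rt(th)), to(G-19*kz,Rt(th)))
E
```

```text
t 3.1 p [601.7 -73.3 300.2] dp [ 1.7  6.8 -0.1] drot [ 0.01 -0.16 -0.43] F [-0.5  0.6 -0.5] Fenc [-0.6  0.5 -0.5] w 85.3
(array([-0.1526,  0.131 ,  0.0356]), array([-8.02, -0.  ,  0.04])) (array([-0.1526,  0.1422,  0.1148]), array([-8.02, -0.  ,  0.04]))
```

>>> jog_arm([
  {"translation": [-0.1525,0.131,0.0355],"twist": [-8,0,0],"grip": 1},
  {"translation": [-0.1525,0.131,0.0355],"twist": [-8,0,0],"grip": 1},
  {"translation": [-0.1525,0.131,0.0355],"twist": [-8,0,0],"grip": 1},
  {"translation": [-0.1525,0.131,0.0355],"twist": [-8,0,0],"grip": 1},
  {"translation": [-0.1525,0.131,0.0355],"twist": [-8,0,0],"grip": 1},
  {"translation": [-0.1525,0.131,0.0355],"twist": [-8,0,0],"grip": 1},
  {"translation": [-0.1525,0.131,0.0355],"twist": [-8,0,0],"grip": 1},
  {"translation": [-0.1525,0.131,0.0355],"twist": [-8,0,0],"grip": 1},
])

```text
t: 3.9
tool_pos: [511.1, 98.2, 265.0]
ee_rot: [-0.043, -0.612, 0.788, 0.055]
force: [-0.3, -0.4, 0.5]
width: 85.6
```

```bash
python3 - <<'E'
from h import *
from station import *
import cv2
did([-0.1525,0.131,0.0355],[-8,0,0])
st()
p=snapshot("side")
th=.14; kz=np.sin(th)*EX+np.cos(th)*EZ
cv2.imwrite("pics/side2.png",cv2.resize(p["img"][100:300,220:460,::-1],None,fx=3,fy=3))
G=np.array([502,102,204.3]); 
print((proj(p,G+14*kz)-[220,100])*3)
print([(r["score"],r["centre"]) for r in pinpoint("knob",p)])
print(to(G-19*kz,Rt(th)))
E
```

```text
t 3.9 p [511.1  98.2 265. ] dp [ 0.9 -1.6  0.2] drot [ 0.05 -0.    0.15] F [-0.3 -0.4  0.5] Fenc [-0.2 -0.5  0.5] w 85.6
[[447.15530457 358.24186233]]
[(0.65, [497.6, 103.5, 202.6])]
(array([-0.0001,  0.    ,  0.0801]), array([-0.02, -0.01,  0.04]))
```

View pics/side2.png

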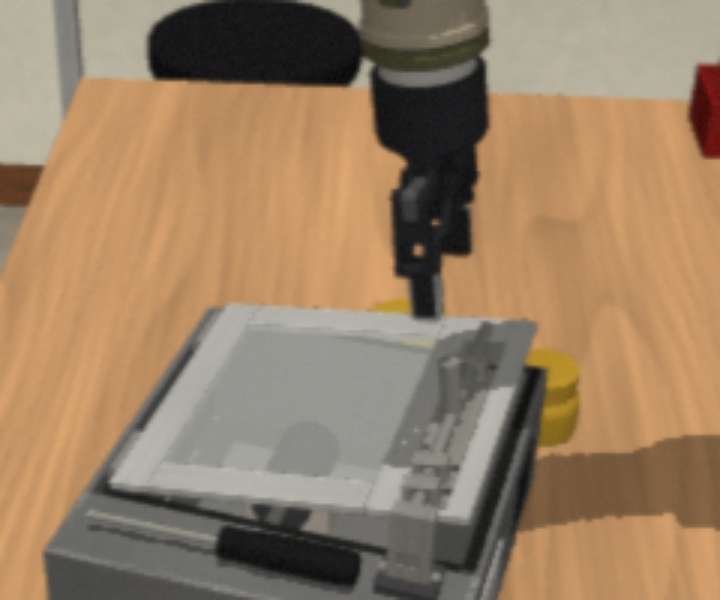

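>>> jog_arm([
  {"translation": [0,0.0015,0.03],"twist": [0,0,0],"grip": 1},
  {"translation": [0,0.0015,0.055],"twist": [0,0,0],"grip": 1},
  {"translation": [0,0.0015,0.07],"twist": [0,0,0],"grip": 1},
  {"translation": [0,0.0015,0.079],"twist": [0,0,0],"grip": 1},
  {"translation": [0,0.0015,0.079],"twist": [0,0,0],"grip": 1},
  {"translation": [0,0.0015,0.079],"twist": [0,0,0],"grip": 0.4},
  {"translation": [0,0.0015,0.079],"twist": [0,0,0],"grip": -0.2},
  {"translation": [0,0.0015,0.079],"twist": [0,0,0],"grip": -0.4},
], force=40)

```text
t: 4.8
tool_pos: [498.6, 102.9, 187.4]
ee_rot: [-0.042, -0.613, 0.787, 0.055]
force: [0.2, -0.2, -0.5]
width: 44.2
```

```bash
python3 - <<'E'
from h import *
from station import *
import cv2
did([0,0.0015,0.079],[0,0,0])
st()
p=snapshot("top")
cv2.imwrite("pics/top2.png",cv2.resize(p["img"][200:340,200:390,::-1],None,fx=4,fy=4))
p=snapshot("side")
cv2.imwrite("pics/side3.png",cv2.resize(p["img"][180:300,270:430,::-1],None,fx=5,fy=5))
E
```

```text
t 4.8 p [498.6 102.9 187.4] dp [ 0.5 -0.   0.7] drot [ 0.07 -0.03  0.  ] F [ 0.2 -0.2 -0.5] Fenc [ 0.2 -0.1 -0.5] w 44.2
```

View pics/side3.png

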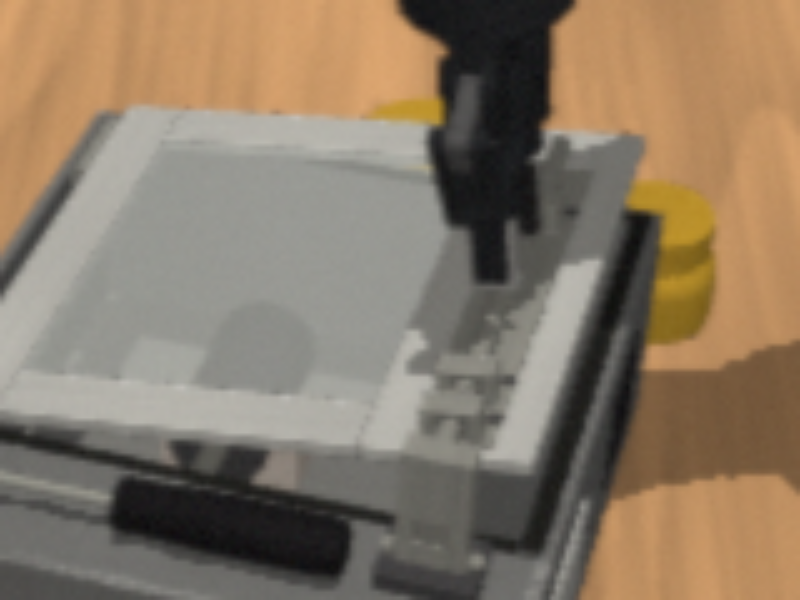

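>>> jog_arm([
  {"translation": [0,0,0],"twist": [0,0,0],"grip": -0.55},
  {"translation": [0,0,0],"twist": [0,0,0],"grip": -0.6},
  {"translation": [0,0,0],"twist": [0,0,0],"grip": -0.65},
  {"translation": [0,0,0],"twist": [0,0,0],"grip": -0.7},
  {"translation": [0,0,0],"twist": [0,0,0],"grip": -0.8},
  {"translation": [0,0,0],"twist": [0,0,0],"grip": -0.9},
  {"translation": [0,0,0],"twist": [0,0,0],"grip": -1},
  {"translation": [0,0,0],"twist": [0,0,0],"grip": -1},
], force=60)

```text
t: 5.7
tool_pos: [498.1, 103.0, 186.8]
ee_rot: [-0.043, -0.613, 0.787, 0.055]
force: [0.2, 2.1, 3.3]
width: 14.2
```

```bash
python3 - <<'E'
from h import *
st()
# lid arc: tool TCP relative to hinge, grasp at current pose theta=.14
p,R=load(); 
th=.14
rel=np.array([-235*np.cos(th)+18*np.sin(th),235*np.sin(th)+18*np.cos(th)])
tz0=p[2]-122-rel[1]; print("tcp height above bolt axis",tz0)
b=13
def tcp(th): # x,z in encl from hinge
    z=18+b; return np.array([-235*np.cos(th)+z*np.sin(th),235*np.sin(th)+z*np.cos(th)])
for t in(.10,.06,.045,.035,.026,.02,.013):
    d=tcp(t)-tcp(.14); print(t,"bolt z-130:",122+235*np.sin(t)+18*np.cos(t)-130,to(p+d[0]*EX+d[1]*EZ,Rt(t)))
E
```

```text
t 5.7 p [498.1 103.  186.8] dp [-0.   0.1  0. ] drot [-0. -0. -0.] F [0.2 2.1 3.3] Fenc [-0.4  2.1  3.3] w 14.2
tcp height above bolt axis 14.13606234763293
0.1 bolt z-130: 33.37092788700909 (array([-0.    ,  0.0011,  0.0094]), array([ 2.27, -0.01,  0.04]))
0.06 bolt z-130: 24.059151241503145 (array([-0.    ,  0.0017,  0.0189]), array([ 4.56, -0.  ,  0.04]))
0.045 bolt z-130: 20.553209374111304 (array([-0.    ,  0.0019,  0.0224]), array([ 5.42, -0.  ,  0.04]))
0.035 bolt z-130: 18.212296957441794 (array([-0.    ,  0.002 ,  0.0248]), array([ 5.99, -0.  ,  0.04]))
0.026 bolt z-130: 16.10322797265826 (array([-0.    ,  0.002 ,  0.0269]), array([ 6.51, -0.  ,  0.04]))
0.02 bolt z-130: 14.69608679293168 (array([-0.    ,  0.002 ,  0.0284]), array([ 6.85, -0.  ,  0.04]))
0.013 bolt z-130: 13.053392972981072 (array([-0.   ,  0.002,  0.03 ]), array([ 7.26, -0.  ,  0.04]))
```

```bash
python3 - <<'E'
from h import *
from station import *
import cv2
p=snapshot("side")
cv2.imwrite("pics/side4.png",cv2.resize(p["img"][190:270,340:420,::-1],None,fx=7,fy=7,interpolation=cv2.INTER_CUBIC))
for n in("knob","bolt_nose"): print([(r["score"],r["centre"]) for r in pinpoint(n,p)])
st()
E
```

```text
[(0.54, [501.5, 101.0, 202.4])]
[(0.5, [532.0, 216.8, 175.0]), (0.38, [398.7, -119.7, 0.3])]
t 5.85 p [498.1 102.9 186.7] dp [ 0.  0. -0.] drot [-0. -0. -0.] F [0.  2.5 2.3] Fenc [-0.6  2.4  2.3] w 14.3
```

View pics/side4.png

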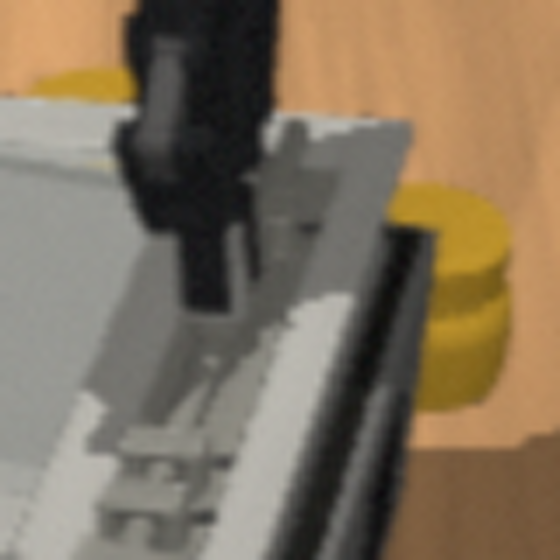

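View pics/top2.png

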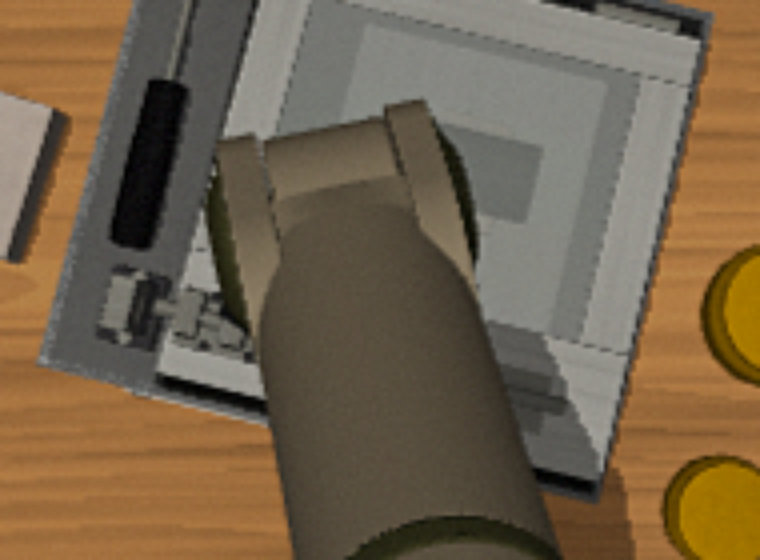

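>>> jog_arm([
  {"translation": [0,0.0005,0.005],"twist": [1.2,0,0],"grip": -1},
  {"translation": [0,0.0011,0.0095],"twist": [2.3,0,0],"grip": -1},
  {"translation": [0,0.0014,0.014],"twist": [3.4,0,0],"grip": -1},
  {"translation": [0,0.0017,0.019],"twist": [4.6,0,0],"grip": -1},
  {"translation": [0,0.0019,0.0225],"twist": [5.4,0,0],"grip": -1},
  {"translation": [0,0.002,0.025],"twist": [6.0,0,0],"grip": -1},
  {"translation": [0,0.002,0.0265],"twist": [6.4,0,0],"grip": -1},
  {"translation": [0,0.002,0.0265],"twist": [6.4,0,0],"grip": -1},
], force=80)

```text
t: 6.65
tool_pos: [492.7, 104.2, 161.1]
ee_rot: [-0.008, -0.615, 0.789, 0.011]
force: [-1.4, 1.4, 9.0]
width: 13.9
```

```bash
python3 - <<'E'
from h import *
from station import *
import cv2
did([0,0.002,0.0265],[6.4,0,0])
st()
p=snapshot("side")
c=p["img"][240:305,320:395,::-1]
cv2.imwrite("pics/side5.png",cv2.resize(c,None,fx=9,fy=9,interpolation=cv2.INTER_CUBIC))
for n in("knob","bolt_nose"): print([(r["score"],r["centre"]) for r in pinpoint(n,p)])
E
```

```text
t 6.65 p [492.7 104.2 161.1] dp [ 0.  -0.   0.3] drot [ 0.04 -0.   -0.01] F [-1.4  1.4  9. ] Fenc [-1.7  1.1  9. ] w 13.9
[]
[]
```

View pics/side5.png

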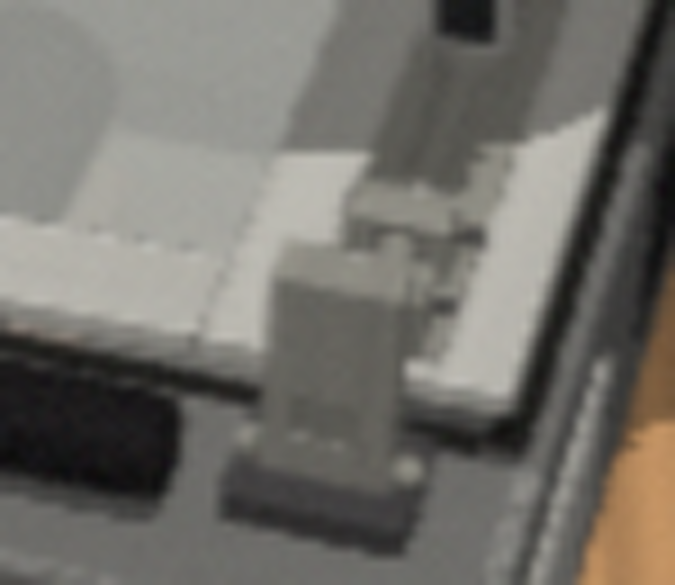

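>>> jog_arm([
  {"translation": [-0.001,0,0],"twist": [0,0,0],"grip": -1},
  {"translation": [-0.002,0,0],"twist": [0,0,0],"grip": -1},
  {"translation": [-0.003,0,0],"twist": [0,0,0],"grip": -1},
  {"translation": [-0.004,0,0],"twist": [0,0,0],"grip": -1},
  {"translation": [-0.005,0,0],"twist": [0,0,0],"grip": -1},
  {"translation": [-0.006,0,0],"twist": [0,0,0],"grip": -1},
  {"translation": [-0.007,0,0],"twist": [0,0,0],"grip": -1},
  {"translation": [-0.007,0,0],"twist": [0,0,0],"grip": -1},
])

```text
t: 7.6
tool_pos: [494.2, 110.3, 161.1]
ee_rot: [-0.009, -0.614, 0.789, 0.011]
force: [-1.5, -0.5, 9.2]
width: 13.8
```

```bash
python3 - <<'E'
from h import *
did([-0.007,0,0],[0,0,0])
st()
E
```

```text
t 7.6 p [494.2 110.3 161.1] dp [-0.1 -0.7  0.4] drot [0.   0.04 0.03] F [-1.5 -0.5  9.2] Fenc [-1.3 -0.9  9.2] w 13.8
```

>>> jog_arm([
  {"translation": [-0.0005,0,0],"twist": [0,0,0],"grip": -1},
  {"translation": [-0.001,0,0],"twist": [0,0,0],"grip": -1},
  {"translation": [-0.0015,0,0],"twist": [0,0,0],"grip": -1},
  {"translation": [-0.002,0,0],"twist": [0,0,0],"grip": -1},
  {"translation": [-0.0025,0,0],"twist": [0,0,0],"grip": -1},
  {"translation": [-0.003,0,0],"twist": [0,0,0],"grip": -1},
  {"translation": [-0.003,0,0],"twist": [0,0,0],"grip": -1},
  {"translation": [-0.003,0,0],"twist": [0,0,0],"grip": -1},
])

```text
t: 8.4
tool_pos: [495.0, 113.1, 161.1]
ee_rot: [-0.009, -0.614, 0.789, 0.011]
force: [-2.3, -1.4, 9.5]
width: 13.6
```

```bash
python3 - <<'E'
from h import *
did([-0.003,0,0],[0,0,0])
st()
E
```

```text
t 8.4 p [495.  113.1 161.1] dp [-0.1 -0.8  0.3] drot [0.   0.05 0.03] F [-2.3 -1.4  9.5] Fenc [-1.9 -1.9  9.5] w 13.6
```

>>> jog_arm([
  {"translation": [-0.0003,0,0],"twist": [0,0,0],"grip": -1},
  {"translation": [-0.0006,0,0],"twist": [0,0,0],"grip": -1},
  {"translation": [-0.0009,0,0],"twist": [0,0,0],"grip": -1},
  {"translation": [-0.0012,0,0],"twist": [0,0,0],"grip": -1},
  {"translation": [-0.0015,0,0],"twist": [0,0,0],"grip": -1},
  {"translation": [-0.0018,0,0],"twist": [0,0,0],"grip": -1},
  {"translation": [-0.002,0,0],"twist": [0,0,0],"grip": -1},
  {"translation": [-0.002,0,0],"twist": [0,0,0],"grip": -1},
])

```text
t: 9.2
tool_pos: [495.4, 115.0, 161.1]
ee_rot: [-0.009, -0.614, 0.789, 0.011]
force: [-1.6, -1.6, 8.4]
width: 14.1
```

```bash
python3 - <<'E'
from h import *
did([-0.002,0,0],[0,0,0])
st()
E
```

```text
t 9.2 p [495.4 115.  161.1] dp [-0.2 -0.9  0.3] drot [-0.    0.05  0.03] F [-1.6 -1.6  8.4] Fenc [-1.2 -1.9  8.4] w 14.1
```

>>> jog_arm([
  {"translation": [-0.0003,0,0],"twist": [0,0,0],"grip": -1},
  {"translation": [-0.0006,0,0],"twist": [0,0,0],"grip": -1},
  {"translation": [-0.0009,0,0],"twist": [0,0,0],"grip": -1},
  {"translation": [-0.0012,0,0],"twist": [0,0,0],"grip": -1},
  {"translation": [-0.0015,0,0],"twist": [0,0,0],"grip": -1},
  {"translation": [-0.0018,0,0],"twist": [0,0,0],"grip": -1},
  {"translation": [-0.002,0,0],"twist": [0,0,0],"grip": -1},
  {"translation": [-0.002,0,0],"twist": [0,0,0],"grip": -1},
])

```text
t: 10.0
tool_pos: [495.9, 116.9, 161.1]
ee_rot: [-0.009, -0.614, 0.789, 0.011]
force: [-1.3, -2.1, 9.5]
width: 13.6
```

```bash
python3 - <<'E'
from h import *
did([-0.002,0,0],[0,0,0])
st()
E
```

```text
t 10.0 p [495.9 116.9 161.1] dp [-0.2 -0.9  0.3] drot [-0.    0.05  0.04] F [-1.3 -2.1  9.5] Fenc [-0.7 -2.4  9.5] w 13.6
```

>>> jog_arm([
  {"translation": [-0.0003,0,0],"twist": [0,0,0],"grip": -1},
  {"translation": [-0.0006,0,0],"twist": [0,0,0],"grip": -1},
  {"translation": [-0.0009,0,0],"twist": [0,0,0],"grip": -1},
  {"translation": [-0.0012,0,0],"twist": [0,0,0],"grip": -1},
  {"translation": [-0.0015,0,0],"twist": [0,0,0],"grip": -1},
  {"translation": [-0.0018,0,0],"twist": [0,0,0],"grip": -1},
  {"translation": [-0.002,0,0],"twist": [0,0,0],"grip": -1},
  {"translation": [-0.002,0,0],"twist": [0,0,0],"grip": -1},
])

```text
t: 10.8
tool_pos: [496.4, 118.9, 161.2]
ee_rot: [-0.009, -0.614, 0.789, 0.011]
force: [-1.6, -1.4, 8.8]
width: 14.1
```

```bash
python3 - <<'E'
from h import *
did([-0.002,0,0],[0,0,0])
st()
E
```

```text
t 10.8 p [496.4 118.9 161.2] dp [-0.1 -0.9  0.4] drot [0.   0.05 0.04] F [-1.6 -1.4  8.8] Fenc [-1.2 -1.7  8.8] w 14.1
```

>>> jog_arm([
  {"translation": [-0.0003,0,0],"twist": [0,0,0],"grip": -1},
  {"translation": [-0.0006,0,0],"twist": [0,0,0],"grip": -1},
  {"translation": [-0.0009,0,0],"twist": [0,0,0],"grip": -1},
  {"translation": [-0.0012,0,0],"twist": [0,0,0],"grip": -1},
  {"translation": [-0.0015,0,0],"twist": [0,0,0],"grip": -1},
  {"translation": [-0.0018,0,0],"twist": [0,0,0],"grip": -1},
  {"translation": [-0.002,0,0],"twist": [0,0,0],"grip": -1},
  {"translation": [-0.002,0,0],"twist": [0,0,0],"grip": -1},
])

```text
t: 11.6
tool_pos: [496.9, 120.8, 161.2]
ee_rot: [-0.009, -0.614, 0.789, 0.011]
force: [-1.8, -1.6, 9.7]
width: 13.7
```

```bash
python3 - <<'E'
from h import *
from station import *
import cv2
did([-0.002,0,0],[0,0,0])
st()
p=snapshot("top")
cv2.imwrite("pics/top6.png",cv2.resize(p["img"][255:305,215:275,::-1],None,fx=10,fy=10,interpolation=cv2.INTER_CUBIC))
print([(r["score"],r["centre"]) for r in pinpoint("bolt_nose",p)])
E
```

```text
t 11.6 p [496.9 120.8 161.2] dp [-0.1 -0.9  0.4] drot [-0.    0.05  0.03] F [-1.8 -1.6  9.7] Fenc [-1.3 -2.   9.7] w 13.7
[]
```

View pics/top6.png

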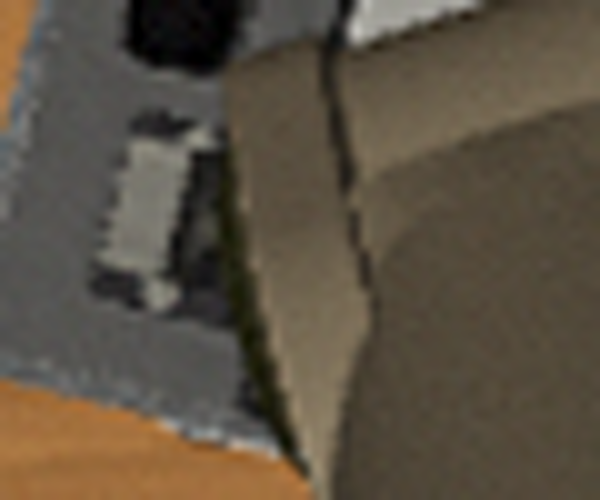

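>>> jog_arm([
  {"translation": [-0.0003,0,0],"twist": [0,0,0],"grip": -1},
  {"translation": [-0.0006,0,0],"twist": [0,0,0],"grip": -1},
  {"translation": [-0.0009,0,0],"twist": [0,0,0],"grip": -1},
  {"translation": [-0.0012,0,0],"twist": [0,0,0],"grip": -1},
  {"translation": [-0.0015,0,0],"twist": [0,0,0],"grip": -1},
  {"translation": [-0.0018,0,0],"twist": [0,0,0],"grip": -1},
  {"translation": [-0.002,0,0],"twist": [0,0,0],"grip": -1},
  {"translation": [-0.002,0,0],"twist": [0,0,0],"grip": -1},
])

```text
t: 12.5
tool_pos: [497.4, 122.7, 161.2]
ee_rot: [-0.009, -0.614, 0.789, 0.011]
force: [-1.6, -1.0, 9.7]
width: 14.3
```

```bash
python3 - <<'E'
from h import *
did([-0.002,0,0],[0,0,0])
st()
E
```

```text
t 12.5 p [497.4 122.7 161.2] dp [-0.1 -0.9  0.4] drot [0.   0.05 0.04] F [-1.6 -1.   9.7] Fenc [-1.3 -1.3  9.7] w 14.3
```

>>> jog_arm([
  {"translation": [-0.0003,0,0],"twist": [0,0,0],"grip": -1},
  {"translation": [-0.0006,0,0],"twist": [0,0,0],"grip": -1},
  {"translation": [-0.0009,0,0],"twist": [0,0,0],"grip": -1},
  {"translation": [-0.0012,0,0],"twist": [0,0,0],"grip": -1},
  {"translation": [-0.0015,0,0],"twist": [0,0,0],"grip": -1},
  {"translation": [-0.0018,0,0],"twist": [0,0,0],"grip": -1},
  {"translation": [-0.002,0,0],"twist": [0,0,0],"grip": -1},
  {"translation": [-0.002,0,0],"twist": [0,0,0],"grip": -1},
])

```text
t: 13.3
tool_pos: [497.9, 124.7, 161.2]
ee_rot: [-0.009, -0.614, 0.789, 0.011]
force: [-2.3, -1.6, 9.3]
width: 13.5
```

```bash
python3 - <<'E'
from h import *
from station import *
import cv2
did([-0.002,0,0],[0,0,0])
st()
p=snapshot("side")
c=p["img"][235:305,320:395,::-1]
cv2.imwrite("pics/side7.png",cv2.resize(c,None,fx=8,fy=8,interpolation=cv2.INTER_CUBIC))
E
```

```text
t 13.3 p [497.9 124.7 161.2] dp [-0.1 -0.9  0.4] drot [0.   0.05 0.04] F [-2.3 -1.6  9.3] Fenc [-1.8 -2.1  9.3] w 13.5
```

View pics/side7.png

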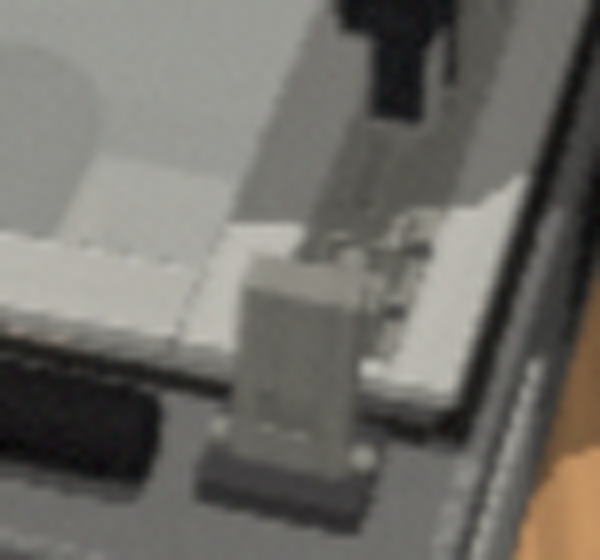

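>>> jog_arm([
  {"translation": [-0.0007,0,0],"twist": [0,0,0],"grip": -1},
  {"translation": [-0.0014,0,0],"twist": [0,0,0],"grip": -1},
  {"translation": [-0.0021,0,0],"twist": [0,0,0],"grip": -1},
  {"translation": [-0.0028,0,0],"twist": [0,0,0],"grip": -1},
  {"translation": [-0.0034,0,0],"twist": [0,0,0],"grip": -1},
  {"translation": [-0.004,0,0],"twist": [0,0,0],"grip": -1},
  {"translation": [-0.004,0,0],"twist": [0,0,0],"grip": -1},
  {"translation": [-0.004,0,0],"twist": [0,0,0],"grip": -1},
])

```text
t: 14.15
tool_pos: [498.9, 128.6, 161.2]
ee_rot: [-0.009, -0.614, 0.789, 0.011]
force: [-0.8, -1.4, 9.7]
width: 13.7
```

```bash
python3 - <<'E'
from h import *
did([-0.004,0,0],[0,0,0])
st()
E
```

```text
t 14.15 p [498.9 128.6 161.2] dp [-0.1 -0.9  0.4] drot [0.   0.05 0.03] F [-0.8 -1.4  9.7] Fenc [-0.4 -1.6  9.7] w 13.7
```

>>> jog_arm([
  {"translation": [-0.0007,0,0],"twist": [0,0,0],"grip": -1},
  {"translation": [-0.0014,0,0],"twist": [0,0,0],"grip": -1},
  {"translation": [-0.0021,0,0],"twist": [0,0,0],"grip": -1},
  {"translation": [-0.0028,0,0],"twist": [0,0,0],"grip": -1},
  {"translation": [-0.0034,0,0],"twist": [0,0,0],"grip": -1},
  {"translation": [-0.004,0,0],"twist": [0,0,0],"grip": -1},
  {"translation": [-0.004,0,0],"twist": [0,0,0],"grip": -1},
  {"translation": [-0.004,0,0],"twist": [0,0,0],"grip": -1},
])

```text
t: 14.95
tool_pos: [499.9, 132.5, 161.2]
ee_rot: [-0.009, -0.614, 0.789, 0.011]
force: [-1.5, -1.1, 8.5]
width: 13.7
```

```bash
python3 - <<'E'
from h import *
did([-0.004,0,0],[0,0,0])
st()
E
```

```text
t 14.95 p [499.9 132.5 161.2] dp [-0.1 -0.9  0.4] drot [0.   0.05 0.04] F [-1.5 -1.1  8.5] Fenc [-1.2 -1.4  8.5] w 13.7
```

>>> jog_arm([
  {"translation": [-0.0005,0,0],"twist": [0,0,0],"grip": -1},
  {"translation": [-0.001,0,0],"twist": [0,0,0],"grip": -1},
  {"translation": [-0.0015,0,0],"twist": [0,0,0],"grip": -1},
  {"translation": [-0.002,0,0],"twist": [0,0,0],"grip": -1},
  {"translation": [-0.0025,0,0],"twist": [0,0,0],"grip": -1},
  {"translation": [-0.003,0,0],"twist": [0,0,0],"grip": -1},
  {"translation": [-0.003,0,0],"twist": [0,0,0],"grip": -1},
  {"translation": [-0.003,0,0],"twist": [0,0,0],"grip": -1},
])

```text
t: 15.75
tool_pos: [500.6, 135.4, 161.2]
ee_rot: [-0.009, -0.614, 0.789, 0.011]
force: [-2.5, -1.4, 8.9]
width: 13.9
```

```bash
python3 - <<'E'
from h import *
did([-0.003,0,0],[0,0,0])
st()
E
```

```text
t 15.75 p [500.6 135.4 161.2] dp [-0.1 -0.9  0.4] drot [0.01 0.05 0.04] F [-2.5 -1.4  8.9] Fenc [-2.1 -2.   8.9] w 13.9
```

>>> jog_arm([
  {"translation": [-0.0005,0,0],"twist": [0,0,0],"grip": -1},
  {"translation": [-0.001,0,0],"twist": [0,0,0],"grip": -1},
  {"translation": [-0.0015,0,0],"twist": [0,0,0],"grip": -1},
  {"translation": [-0.002,0,0],"twist": [0,0,0],"grip": -1},
  {"translation": [-0.0025,0,0],"twist": [0,0,0],"grip": -1},
  {"translation": [-0.003,0,0],"twist": [0,0,0],"grip": -1},
  {"translation": [-0.003,0,0],"twist": [0,0,0],"grip": -1},
  {"translation": [-0.003,0,0],"twist": [0,0,0],"grip": -1},
])

```text
t: 16.55
tool_pos: [501.4, 138.3, 161.2]
ee_rot: [-0.009, -0.614, 0.789, 0.011]
force: [-2.0, -1.4, 9.6]
width: 14.1
```

```bash
python3 - <<'E'
from h import *
did([-0.003,0,0],[0,0,0])
st()
E
```

```text
t 16.55 p [501.4 138.3 161.2] dp [-0.  -0.8  0.4] drot [0.01 0.04 0.03] F [-2.  -1.4  9.6] Fenc [-1.6 -1.9  9.6] w 14.1
```

Travel is about 35 mm. I'll continue gently toward the end stop.

>>> jog_arm([
  {"translation": [-0.0004,0,0],"twist": [0,0,0],"grip": -1},
  {"translation": [-0.0008,0,0],"twist": [0,0,0],"grip": -1},
  {"translation": [-0.0012,0,0],"twist": [0,0,0],"grip": -1},
  {"translation": [-0.0016,0,0],"twist": [0,0,0],"grip": -1},
  {"translation": [-0.002,0,0],"twist": [0,0,0],"grip": -1},
  {"translation": [-0.002,0,0],"twist": [0,0,0],"grip": -1},
  {"translation": [-0.002,0,0],"twist": [0,0,0],"grip": -1},
  {"translation": [-0.002,0,0],"twist": [0,0,0],"grip": -1},
])

```text
t: 17.35
tool_pos: [501.9, 140.2, 161.2]
ee_rot: [-0.009, -0.614, 0.789, 0.011]
force: [-1.3, -0.8, 9.3]
width: 14.2
```

```bash
python3 - <<'E'
from h import *
from station import *
import cv2
did([-0.002,0,0],[0,0,0])
st()
p=snapshot("side")
c=p["img"][235:305,320:395,::-1]
cv2.imwrite("pics/side8.png",cv2.resize(c,None,fx=8,fy=8,interpolation=cv2.INTER_CUBIC))
print([(r["score"],r["centre"]) for r in pinpoint("bolt_nose",p)])
E
```

```text
t 17.35 p [501.9 140.2 161.2] dp [-0.  -0.9  0.4] drot [0.01 0.04 0.04] F [-1.3 -0.8  9.3] Fenc [-1.1 -1.1  9.3] w 14.2
[(0.5, [533.6, 251.2, 149.8])]
```

View pics/side8.png

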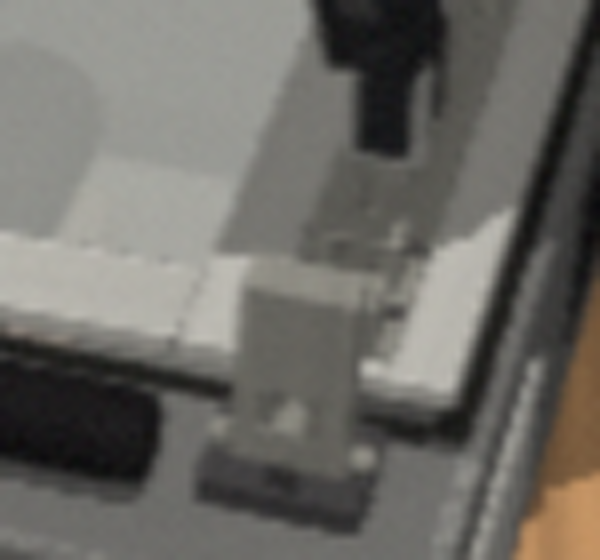

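>>> jog_arm([
  {"translation": [-0.0004,0,0],"twist": [0,0,0],"grip": -1},
  {"translation": [-0.0008,0,0],"twist": [0,0,0],"grip": -1},
  {"translation": [-0.0012,0,0],"twist": [0,0,0],"grip": -1},
  {"translation": [-0.0016,0,0],"twist": [0,0,0],"grip": -1},
  {"translation": [-0.002,0,0],"twist": [0,0,0],"grip": -1},
  {"translation": [-0.002,0,0],"twist": [0,0,0],"grip": -1},
  {"translation": [-0.002,0,0],"twist": [0,0,0],"grip": -1},
  {"translation": [-0.002,0,0],"twist": [0,0,0],"grip": -1},
])

```text
t: 18.25
tool_pos: [502.1, 141.0, 161.1]
ee_rot: [-0.01, -0.614, 0.789, 0.01]
force: [-2.1, -4.8, 10.2]
width: 14.1
```

```bash
python3 - <<'E'
from h import *
did([-0.002,0,0],[0,0,0])
st()
E
```

```text
t 18.25 p [502.1 141.  161.1] dp [-0.4 -2.   0.3] drot [-0.02  0.13  0.09] F [-2.1 -4.8 10.2] Fenc [-0.8 -5.2 10.2] w 14.1
```

>>> jog_arm([
  {"translation": [-0.0004,0,0],"twist": [0,0,0],"grip": -1},
  {"translation": [-0.0008,0,0],"twist": [0,0,0],"grip": -1},
  {"translation": [-0.0012,0,0],"twist": [0,0,0],"grip": -1},
  {"translation": [-0.0016,0,0],"twist": [0,0,0],"grip": -1},
  {"translation": [-0.002,0,0],"twist": [0,0,0],"grip": -1},
  {"translation": [-0.002,0,0],"twist": [0,0,0],"grip": -1},
  {"translation": [-0.002,0,0],"twist": [0,0,0],"grip": -1},
  {"translation": [-0.002,0,0],"twist": [0,0,0],"grip": -1},
])

```text
t: 19.05
tool_pos: [502.0, 141.1, 161.1]
ee_rot: [-0.011, -0.613, 0.79, 0.01]
force: [-4.0, -11.2, 13.1]
width: 14.1
```

```bash
python3 - <<'E'
from h import *
from station import *
import cv2
did([-0.002,0,0],[0,0,0])
st()
p=snapshot("side")
c=p["img"][235:305,320:395,::-1]
cv2.imwrite("pics/side9.png",cv2.resize(c,None,fx=8,fy=8,interpolation=cv2.INTER_CUBIC))
for _ in range(2):
  print([(r["score"],r["centre"]) for r in pinpoint("bolt_nose",p)])
  p=snapshot("side")
E
```

```text
t 19.05 p [502.  141.1 161.1] dp [-0.9 -3.9  0.3] drot [-0.06  0.25  0.17] F [ -4.  -11.2  13.1] Fenc [ -1.1 -11.9  13.1] w 14.1
[]
[(0.59, [533.9, 253.7, 152.8])]
```

View pics/side9.png

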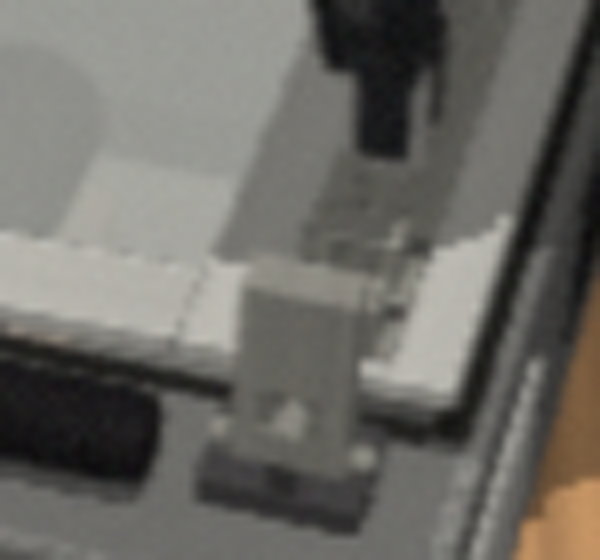

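>>> jog_arm([
  {"translation": [0.0015,0,0],"twist": [0,0,0],"grip": -1},
  {"translation": [0.003,0,0],"twist": [0,0,0],"grip": -1},
  {"translation": [0.0037,0,0],"twist": [0,0,0],"grip": -1},
  {"translation": [0.0037,0,0],"twist": [0,0,0],"grip": -1},
  {"translation": [0.0037,0,0],"twist": [0,0,0],"grip": -0.5},
  {"translation": [0.0037,0,0],"twist": [0,0,0],"grip": 0},
  {"translation": [0.0037,0,0],"twist": [0,0,0],"grip": 0.2},
  {"translation": [0.0037,0,0],"twist": [0,0,0],"grip": 0.4},
])

```text
t: 20.1
tool_pos: [501.9, 141.2, 160.5]
ee_rot: [-0.009, -0.614, 0.789, 0.011]
force: [-0.5, 0.4, 0.1]
width: 60.1
```

```bash
python3 - <<'E'
from h import *
did([.0037,0,0],[0,0,0])
st()
E
```

```text
t 20.1 p [501.9 141.2 160.5] dp [-0.1 -0.2 -0.2] drot [-0.02  0.03  0.01] F [-0.5  0.4  0.1] Fenc [-0.6  0.2  0.1] w 60.1
```

Released, forces near zero. Retreating straight up.

>>> jog_arm([
  {"translation": [0,0,0],"twist": [0,0,0],"grip": 0.7},
  {"translation": [0,0,-0.01],"twist": [0,0,0],"grip": 0.7},
  {"translation": [0,0,-0.03],"twist": [0,0,0],"grip": 0.7},
  {"translation": [0,0,-0.06],"twist": [0,0,0],"grip": 0.7},
  {"translation": [0,0,-0.1],"twist": [0,0,0],"grip": 0.7},
  {"translation": [0,0,-0.14],"twist": [0,0,0],"grip": 0.7},
  {"translation": [0,0,-0.17],"twist": [0,0,0],"grip": 0.7},
  {"translation": [0,0,-0.18],"twist": [0,0,0],"grip": 0.7},
])

```text
t: 20.9
tool_pos: [507.9, 140.3, 344.7]
ee_rot: [-0.006, -0.614, 0.789, 0.01]
force: [0.2, -0.4, -0.3]
width: 72.6
```

>>> jog_arm([
  {"translation": [0.05,0,0],"twist": [0,0,0],"grip": 0.7},
  {"translation": [0.1,0,0],"twist": [0,0,0],"grip": 0.7},
  {"translation": [0.14,0,0],"twist": [0,0,0],"grip": 0.7},
  {"translation": [0.18,0,0],"twist": [0,0,0],"grip": 0.7},
  {"translation": [0.22,0,0],"twist": [0,0,0],"grip": 0.7},
  {"translation": [0.24,0,0],"twist": [0,0,0],"grip": 0.7},
  {"translation": [0.25,0,0],"twist": [0,0,0],"grip": 0.7},
  {"translation": [0.25,0,0],"twist": [0,0,0],"grip": 0.7},
])

```text
t: 21.7
tool_pos: [445.3, -102.9, 340.6]
ee_rot: [-0.009, -0.614, 0.789, 0.011]
force: [-0.7, 0.9, 0.2]
width: 72.7
```

```bash
python3 - <<'E'
from h import *
from station import *
import cv2
s=sense();print(s["tool_pos"],s["force"])
for n in("side","top"):
    p=snapshot(n)
    for l in("knob","bolt_nose"): print(n,l,[(r["score"],r["centre"]) for r in pinpoint(l,p)][:1])
    c=p["img"][190:310,220:400,::-1] if n=="side" else p["img"][160:340,140:420,::-1]
    cv2.imwrite(f"pics/{n}10.png",cv2.resize(c,None,fx=4.4 if n=="side" else 2.8,fy=4.4 if n=="side" else 2.8,interpolation=cv2.INTER_CUBIC))
E
```

```text
[ 445.31481473 -102.92520526  340.62816801] [-0.72021407  0.89865854  0.2263196 ]
side knob [(0.75, [499.9, 139.3, 180.9])]
side bolt_nose [(0.63, [533.5, 253.2, 152.5])]
top knob [(0.9, [503.6, 138.4, 181.1])]
top bolt_nose [(0.82, [532.0, 253.1, 146.4])]
```

View pics/side10.png

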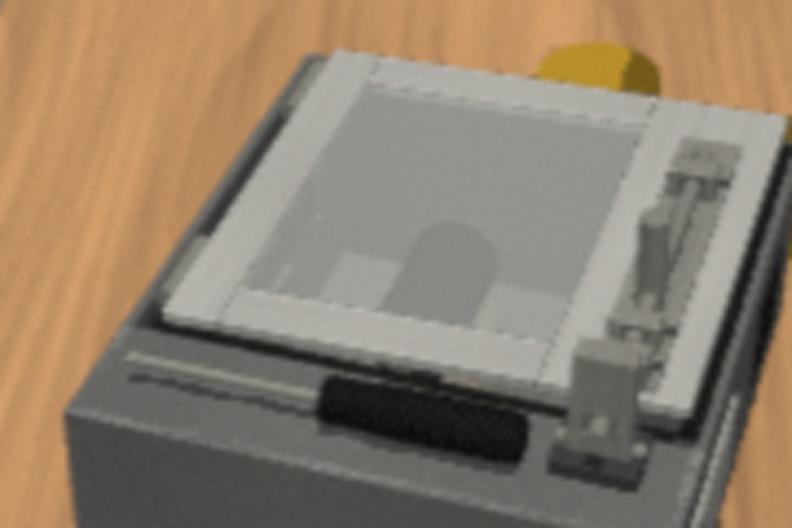

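View pics/top10.png

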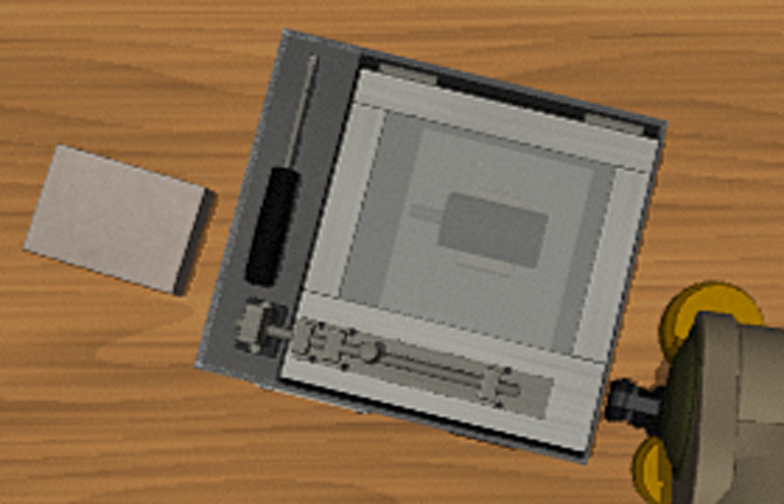

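```bash
python3 - <<'E'
from station import *
print(close_job(), sense()["t"])
E
```

```text
the job is handed in; nothing more can be done
the job is handed in; nothing more can be done
```

The lid is down and held by the bolt alone, with the bolt fully home through the keeper. I handed the job in a little after 22 s of the 58 s allowed.

- **Lid and opening:** I read the keeper opening off the side camera, about 16 mm above the block. I gripped the knob and pressed the lid to that height, which took about 9 N.
- **Pushing the bolt:** It went into the opening on the first try. Readings between the short pushes stayed at about 2 N, with no sign of touching the keeper plate.
- **End stop:** It stopped dead after about 38 mm of travel. I confirmed this with a further 2 mm push, which raised the force to about 12 N with no movement. I then eased off, let go and lifted clear.
- **Last checks:** In both final pictures the nose shows beyond the keeper and the lid stays low. The knob network put the knob at z of about 181 mm, against about 205 mm when ajar. The gripper was clear and its force read near zero.
- **Bystanders:** The screwdriver and carton look undisturbed. The arm partly hid the tubs in the last pictures, but it never went near them at their height.
- **Disagreements:** The fingers read about 14 mm on the 16 mm knob, yet the grip held throughout. The two cameras differed by about 6 mm on the nose height (146 and 152 mm).

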